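# Hold the water outlet over its studs

### The arm

A 7-joint arm with a two-finger parallel gripper is mounted at the origin on the work surface. World frame = base frame: x ahead of the robot, y to its left, z up, the work surface at z = 0. Lengths are in m, angles in rad, forces in N, time in s.
With the tool pointing down it reaches from about 0.4 to 0.875 m from the base axis. Payload 19.3 kg.
Tool frame: the origin (TCP) lies at the very end of the fingers, on their centre line; the grasp point (between the pads) lies 19 mm behind it; z points along the fingers, y is the line along which they close (so a half turn about z gives the same grasp; the last joint's range is limited). The gripper opens to 85 mm and grips with 20 to 120 N. Pads are 22 mm wide; open, the fingers measure 114 mm over their backs; the gripper's body (76 mm by 85 mm) begins 54 mm behind the grasp point. The pads swing forward as they close: fully open they stand 13 mm farther back than shut.
Start: joints at [1.124, 0.521, -0.036, 1.599, 0.021, 1.021, -0.113], TCP at [0.23, -0.581, 0.209] pointing down, gripper open.
Joint ranges: [-2.91, 2.91], [-0.3, 2.13], [-1.5, 1.42], [0.17, 2.43], [-1.26, 4.41], [0.16, 1.93], [-2.52, 2.52]. Speed limits (rad/s): [1.89, 1.89, 2.39, 2.39, 3.01, 3.01, 3.01].

### API

Orientations are given as [roll, pitch, yaw] about the fixed x, y, z axes, in that order (R = Rz(yaw) Ry(pitch) Rx(roll)).
In Python, from workcell import bot gives the robot as it stands. The module is installed in compiled form; this text tells all that it offers.
- The arm moves only by the tool apply_moves, never from a script. Its arguments are lists of equal length, an entry for each row: "claw": the finger opening in m, from 0 to 0.0854; "xyz": the shift along the tool's x, y, z in m, a list of three; "twist": the turn, a rotation vector about the tool's x, y, z in rad, a list of three. A call has 1 to 20 rows; each row shifts and turns the commanded pose from where the row before left it, along the tool's axes as they then stand; what a row does not reach is not made up. A row lasts 1/10 s, in which the tool goes at most 50 mm and 8.59 degrees, less where a joint would pass 70% of its speed; a pose out of reach is approached as far as the arm can. A call with a gripper value outside its range is refused whole. The fingers move at their own pace and stop on an object; "force" is the grip in N (left out, the last holds). Time passes only in rows, so rows that do not move let the fingers close. It gives the time, the measured TCP pose, the force, the opening and the grip force at its end, in the units of the state.
- bot.observe(): the state, without advancing time (a new reading comes with each control period).
- bot.grab_frame(name): name is "scene" or "side" or "wrist"; returns a dict with "img" (384x512x3 uint8, red, green, blue), "vfov" (degrees; the focal length in pixels is half the picture's height over the tangent of half this angle, whatever the lens; pixels are square), "cx", "cy" (the principal point, pixels), "view" (4x4, takes a point from world to camera coordinates). Camera axes: x right, y up, looking along -z (the intrinsics and any distortion apply to the point x, -y, -z); pixel columns grow to the right and rows downward; lengths in m; the calibration is good to about 2 mm. A picture is of the moment at which its call begins. There is no depth.
- bot.job_done(): hands the job in; it is judged then, once.
Trained networks look in the newest picture that a camera, given by its name, has taken for a name from the list of things; names that differ only in an ending like _2 or _b are one class to them, and where a whole thing is asked for, a point or a joint stands for the part that bears it (a point fixed in the world has none). Each returns a list of dicts, best first, with "score" (0 to 1); they miss things now and then, are a little off and sometimes report something else, mostly with a low value. They report only what shows in the picture. A call takes as long as a camera call.
- bot.find_in(camera, query): "position" ([x, y, z] in m, in world coordinates, good to about 4 mm: the middle of the surface that is visible of it).
The state is a dict: "clock": time; "qpos": joint angles; "qd": joint speeds; "joint_efforts": joint torques, N m; "position": TCP position; "tool_rot": TCP orientation; "force": force on the tool from outside, world axes, zero at the start; "moment": the same for the moment, N m; "grip_width": finger opening in m; "finger_force": force on a finger pad.
Only numpy, scipy, OpenCV 4.12 (cv2) and the standard library are available. Lean on these libraries where they do the work, as an engineer would, in place of code of your own. Each camera call takes 0.05 s, during which the arm holds its last target. There are 200 camera calls.

### The job

I am still wiping the seat on the end of the cylinder head, so fetch me the aluminium water outlet from the blue parts tray and hold it level just above its two studs, about a centimetre clear of the stud tips, each flange hole right over its stud and the brass side spigot pointing off the end of the head, away from the black cam cover. Take only that part, knock nothing over or out of place, and let neither the outlet nor the gripper touch the head. Do not put it on or let go: finish still holding it there.

Things in the scene. Friction and masses are not known exactly. Their poses are not given: they have to be found in the camera images.
- outlet: Aluminium water outlet, upright in the tray, yaw within 0.65 rad of the world's: oval flange 98 (x) x 48 (y) x 9 mm; from its middle a round neck up z, 34 mm across (36.4 at the bead 54-60 mm up), open on top, 62 mm tall; brass spigot 15 mm thick along -y, axis 30 mm up, end 46 mm from the neck's axis. 0.14-0.28 kg. Origin: centre of the flange's underside. Grip the neck from above, along x.
- hole_a (a point): Centre, at the flange's underside, of the outlet's 9 mm bolt hole on its -x side (36 mm from its origin); belongs over stud_a.
- hole_b (a point): The same for the hole on the outlet's +x side; belongs over stud_b.
- head: Fixed cylinder head, 160 (x) x 320 mm (y), on two battens 200 mm long (x). Origin: on the bench under its middle; yaw within 0.15 rad. Black cam cover on y = -82 to 154 mm, 172 high; grey coils along its middle reach 189, a yellow cap 194. Outlet seat: flat aluminium pad 130 mm above the bench at x = 0, y = -125 (the open -y end), dark bore between two studs.
- stud_a (a point): Tip of the brass-coloured M8 stud (8 mm thick, 26 mm tall, upright, tip 156 mm above the bench) on the -x side of the seat, at x = -36, y = -125 mm in the head's frame.
- stud_b (a point): Tip of the other stud, at x = +36, y = -125 mm in the head's frame.
- studs_mid (a point): Point midway between the two stud tips, 26 mm above the middle of the seat; axes as the head's. The outlet's origin belongs about 10 mm above it, with the outlet's axes along the head's.
- tray: The blue open plastic parts tray, fixed: 240 mm along its x, 340 mm along its y, 70 mm high, walls and floor 5 mm. Origin under its centre. Six parts stand in it in two rows along y, about 105 mm apart, in any order, with a few stray nuts and washers (fixed, up to 6 mm high) on the floor between them.
- filter: White spin-on oil filter with an orange band, in the tray: upright, 68 mm across, 74 mm tall. Origin: centre of its underside.
- pulley: Black idler pulley with a steel hub, in the tray: lying flat, 64 mm across, 26 mm tall. Origin: centre of its underside.
- blank_cover: Dark steel two-hole blanking cover, in the tray: a flat oval plate 90 x 46 x 8 mm without a neck. Origin: centre of its underside.
- bearing: Steel ball bearing, in the tray: 52 mm across, 15 mm tall. Origin: centre of its underside.
- thermostat: Copper and brass thermostat, in the tray: 54 mm across, 37 mm tall. Origin: centre of its underside.
- spray_can: Blue spray can standing behind the head and tray, 66 mm across, 190 mm tall. Origin: centre of its underside.
- wrench: Steel wrench, 190 mm long, lying on the bench beyond the head's -y end. Origin: middle of its underside.
- socket: Steel deep socket standing on the bench near the robot, 26 mm across, 64 mm tall. Origin: centre of its underside.

How it is judged:
On the way:
1. the outlet is lifted clear of the tray in the gripper (height (world z) of outlet above 0.085 m and contact force between the fingers and outlet above 2 N), for 0.2 s.
At the end, for the whole second after the job is handed in: The fingers hold the outlet still, upright within 0.1 rad, flange underside 3 to 25 mm above the stud tips, each hole within 6 mm sideways of its own stud (spigot away from the cam cover), not touching the head; other parts still in the tray; can, wrench and socket within 30 mm of their start (contact force between the fingers and outlet above 2 N and contact force between outlet and head below 0.2 N and horizontal distance between hole_a and stud_a below 0.006 m and horizontal distance between hole_b and stud_b below 0.006 m and z of outlet in the frame of studs_mid between 0.003 and 0.025 m and angle between outlet's own z axis and vertical below 0.1 rad and linear speed of outlet below 0.01 m/s and angular speed of outlet below 0.1 rad/s and height (world z) of each of filter, pulley, blank_cover, bearing, thermostat below 0.05 m and distance of each of spray_can, wrench, socket from where it was at the start of the episode below 0.03 m); the arm keeps its last pose, push and grip.
It fails at once if the outlet touches the head or its studs (contact force between outlet and head above 0.5 N).
It fails at once if the robot knocks against the head (contact force between any of the fingers, the arm and head above 3 N).
It fails at once if another part is taken out of the tray (height (world z) of any of filter, pulley, blank_cover, bearing, thermostat above 0.06 m).
It fails at once if the can, wrench or socket is knocked out of place (distance of any of spray_can, wrench, socket from where it was at the start of the episode above 0.03 m or angle between any of spray_can, socket's own z axis and vertical above 0.5 rad).
It also fails if it takes over 38 s, if anything falls off the work surface, if the arm or the gripper's body presses on something with over 40 N, if the wrist force passes 120 N, or if a joint passes its speed limit or range.

## Working session

There is one attempt and no reset: what is moved stays moved. The work goes in short steps, Python scripts to look and compute and a tool call to move; the robot and the scene stay as the last step left them, time stands still between calls to the robot, and variables do not carry over. Pictures are saved under pics/ and viewed, at most 10 in all, crops included, and the job is handed in when it is done.

Besides the shell and the picture viewer there is one more tool, called after ">>>" as name(argument=value, ...) on one line, values as JSON. apply_moves: Moves the arm, as the interface text tells. Its arguments: {"type":"object","properties":{"claw":{"type":"array"},"xyz":{"type":"array"},"twist":{"type":"array"},"force":{"type":"number"}},"required":["claw","xyz","twist"]}

```bash
mkdir -p pics; cat > h.py <<'E'
import numpy as np, cv2
from workcell import bot
def cam(f):
    V=np.array(f["view"]); F=192/np.tan(np.radians(f["vfov"])/2); return V,F,f["cx"],f["cy"]
def proj(f,P):
    V,F,cx,cy=cam(f); p=(V@np.c_[np.atleast_2d(P),np.ones(len(np.atleast_2d(P)))].T)[:3].T
    return np.c_[cx+F*p[:,0]/-p[:,2], cy-F*p[:,1]/-p[:,2]]
def ray(f,uv):
    V,F,cx,cy=cam(f); R=V[:3,:3]; o=-R.T@V[:3,3]
    d=R.T@np.array([(uv[0]-cx)/F,-(uv[1]-cy)/F,-1]); return o,d/np.linalg.norm(d)
def atz(f,uv,z):
    o,d=ray(f,uv); return o+d*(z-o[2])/d[2]
def tri(rs):
    A=0;b=0
    for o,d in rs:
        M=np.eye(3)-np.outer(d,d); A=A+M; b=b+M@o
    return np.linalg.solve(A,b)
E
python3 - <<'E'
from h import *
np.set_printoptions(precision=4,suppress=True)
s=bot.observe(); print(s["clock"],s["position"],s["tool_rot"],s["grip_width"])
ims=[]
for c in("scene","side","wrist"):
    f=bot.grab_frame(c); print(c,{k:v for k,v in f.items() if k not in("img","view")}, [k for k in f]); print(np.array(f["view"]))
    ims.append(f["img"]); 
    for q in("outlet","head","stud_a","hole_a","tray","studs_mid"):
        try: print(c,q,[(round(d["score"],2),np.round(d["position"],3)) for d in bot.find_in(c,q)[:3]])
        except Exception as e: print(c,q,e)
cv2.imwrite("pics/a.png",cv2.resize(np.hstack(ims[:2]),(800,300))[:,:,::-1])
cv2.imwrite("pics/scene.png",cv2.resize(ims[0],(800,600))[:,:,::-1]);cv2.imwrite("pics/side.png",cv2.resize(ims[1],(800,600))[:,:,::-1]);cv2.imwrite("pics/wrist.png",ims[2][:,:,::-1])
E
```

```text
0.0 [ 0.2298 -0.5808  0.2086] [-3.1404  0.0001  0.3768] 0.08530470220834917
scene {'vfov': 49.32969049099554, 'cx': 260.1063373252161, 'cy': 196.4417527428382} ['img', 'vfov', 'cx', 'cy', 'view']
[[ 0.192   0.9813 -0.0122 -0.0481]
 [-0.7504  0.1548  0.6426  0.3203]
 [ 0.6325 -0.1142  0.7661 -1.5703]
 [ 0.      0.      0.      1.    ]]
scene outlet [(0.59, array([ 0.545, -0.152,  0.133])), (0.55, array([0.443, 0.258, 0.031]))]
scene head []
scene stud_a [(0.72, array([ 0.55 , -0.152,  0.136])), (0.47, array([0.438, 0.258, 0.034])), (0.45, array([0.478, 0.252, 0.02 ]))]
scene hole_a [(0.78, array([0.442, 0.256, 0.033])), (0.21, array([ 0.585, -0.486,  0.012]))]
scene tray [(0.69, array([0.474, 0.254, 0.02 ])), (0.2, array([ 0.55 , -0.157,  0.133]))]
scene studs_mid [(0.73, array([ 0.296, -0.248,  0.046])), (0.63, array([ 0.546, -0.157,  0.135])), (0.27, array([0.542, 0.146, 0.021]))]
side {'vfov': 46.81974185387619, 'cx': 261.3077834165317, 'cy': 187.1692779604572} ['img', 'vfov', 'cx', 'cy', 'view']
[[-0.9146 -0.4043  0.0045  0.4787]
 [ 0.2557 -0.5697  0.781  -0.2473]
 [-0.3133  0.7155  0.6245 -1.0551]
 [ 0.      0.      0.      1.    ]]
side outlet [(0.63, array([0.421, 0.266, 0.02 ]))]
side head [(0.72, array([ 0.458, -0.052,  0.136]))]
side stud_a [(0.58, array([ 0.467, -0.052,  0.132])), (0.52, array([0.536, 0.258, 0.034]))]
side hole_a [(0.67, array([0.425, 0.272, 0.019])), (0.59, array([ 0.462, -0.056,  0.136]))]
side tray [(0.92, array([0.487, 0.269, 0.012]))]
side studs_mid [(0.96, array([ 0.463, -0.052,  0.136]))]
wrist {'vfov': 69.66179422694552, 'cx': 259.64833736070034, 'cy': 193.5868752381314} ['img', 'vfov', 'cx', 'cy', 'view']
[[ 0.3672 -0.9301  0.0009 -0.6243]
 [ 0.8856  0.3493 -0.3062  0.0401]
 [ 0.2845  0.1132  0.952  -0.3806]
 [ 0.      0.      0.      1.    ]]
wrist outlet []
wrist head []
wrist stud_a [(0.56, array([ 0.286, -0.256,  0.021]))]
wrist hole_a []
wrist tray []
wrist studs_mid []
```

View pics/scene.png

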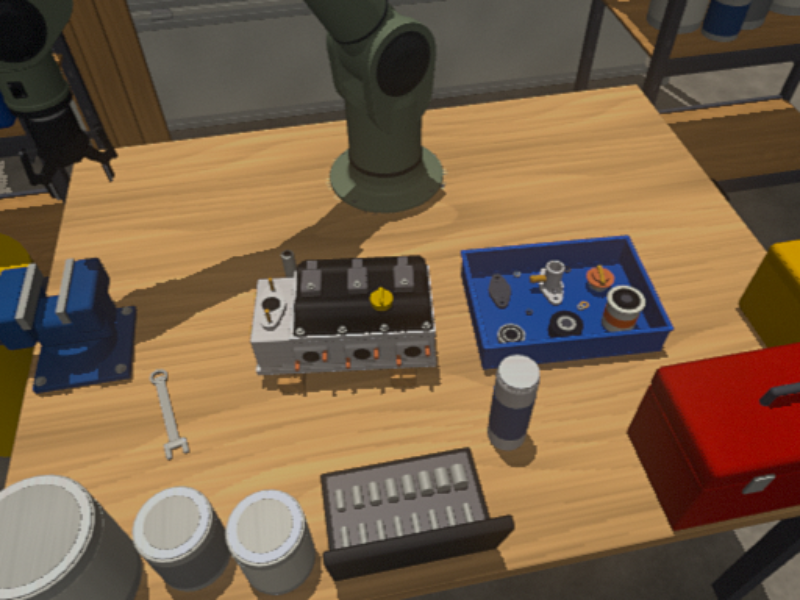

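View pics/side.png

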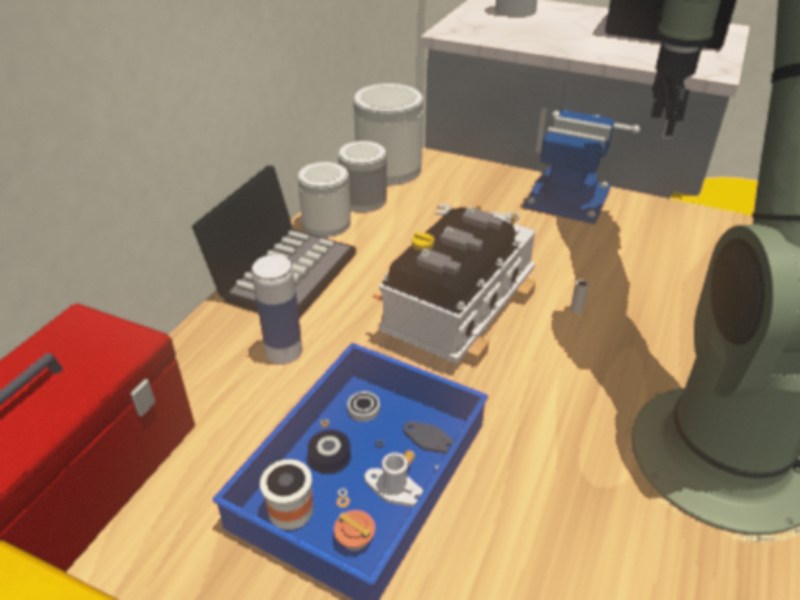

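```bash
python3 - <<'E'
from h import *
np.set_printoptions(precision=4,suppress=True)
a=bot.grab_frame("scene");b=bot.grab_frame("side");w=bot.grab_frame("wrist")
k=.64
print("top",tri([ray(a,(555*k,267*k)),ray(b,(397*k,461*k))]))
print("can",tri([ray(a,(517*k,370*k)),ray(b,(271*k,265*k))]))
for uv in((270,284),(268,320)): print("stud",atz(a,np.array(uv)*k,.156))
print("spigot end",atz(a,(535*k,279*k),.035), atz(b,(409*k,457*k),.035))
V=np.array(w["view"]);o=-V[:3,:3].T@V[:3,3];print("cam",o,"look",-V[2,:3])
s=bot.observe();from scipy.spatial.transform import Rotation as R
T=R.from_euler("xyz",s["tool_rot"]).as_matrix();print("cam in tool",T.T@(o-s["position"]),T.T@-V[2,:3])
E
```

```text
top [0.4289 0.26   0.0641]
can [0.7306 0.0765 0.1899]
stud [ 0.4499 -0.2784  0.156 ]
stud [ 0.5301 -0.2865  0.156 ]
spigot end [0.4294 0.2258 0.035 ] [0.4237 0.2234 0.035 ]
cam [ 0.302  -0.5516  0.3752] look [-0.2845 -0.1132 -0.952 ]
cam in tool [ 0.0779 -0.001  -0.166 ] [-0.3062  0.0006  0.952 ]
```

>>> apply_moves(claw=[0.085, 0.085, 0.085, 0.085, 0.085, 0.085, 0.085, 0.085, 0.085, 0.085, 0.085, 0.085, 0.085, 0.085, 0.085, 0.085, 0.085, 0.085, 0.085], xyz=[[0, 0, -0.016], [0, 0, -0.016], [0, 0, -0.016], [0, 0, -0.016], [0, 0, -0.016], [0, 0, -0.016], [0, 0, -0.016], [0, 0, -0.016], [0, 0, -0.012], [0.027, 0.026, 0], [0.027, 0.026, 0], [0.027, 0.026, 0], [0.027, 0.026, 0], [0.027, 0.026, 0], [0.027, 0.026, 0], [0.027, 0.026, 0], [0.027, 0.026, 0], [0.027, 0.026, 0], [0.027, 0.026, 0]], twist=[[0, 0, -0.133], [0, 0, -0.133], [0, 0, -0.133], [0, 0, -0.133], [0, 0, -0.133], [0, 0, -0.133], [0, 0, -0.133], [0, 0, -0.133], [0, 0, -0.133], [0, 0, 0], [0, 0, 0], [0, 0, 0], [0, 0, 0], [0, 0, 0], [0, 0, 0], [0, 0, 0], [0, 0, 0], [0, 0, 0], [0, 0, 0]])

```text
clock: 3.1
position: [0.49, -0.3092, 0.3494]
tool_rot: [3.141, 0.0, 1.574]
force: [0.4, 0.1, 0.2]
grip_width: 0.0848
finger_force: 0.0
```

>>> apply_moves(claw=[0.085, 0.085], xyz=[[0, 0, 0], [0, 0, 0]], twist=[[0, 0, 0], [0, 0, 0]])

```text
clock: 3.3
position: [0.4894, -0.3099, 0.3491]
tool_rot: [-3.141, -0.0, 1.575]
force: [0.4, -0.9, 1.1]
grip_width: 0.0847
finger_force: 0.0
```

```bash
python3 - <<'E'
from h import *
import pickle
w=bot.grab_frame("wrist"); pickle.dump(w,open("w1.pkl","wb"))
print(bot.observe()["position"],bot.observe()["tool_rot"],proj(w,[[.45,-.278,.156],[.53,-.286,.156]]))
cv2.imwrite("pics/w1.png",cv2.resize(w["img"],(800,600),interpolation=cv2.INTER_CUBIC)[:,:,::-1])
E
```

```text
[ 0.48879725 -0.31081452  0.34910767] [-3.14119265e+00  2.08368306e-04  1.57355910e+00] [[229.76456856 142.85227005]
 [291.48301592 149.27117343]]
```

View pics/w1.png

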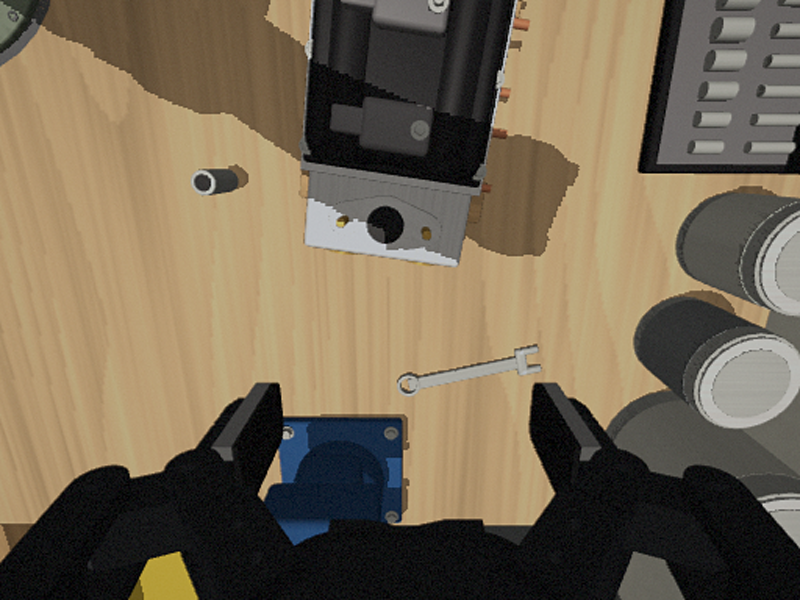

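>>> apply_moves(claw=[0.085, 0.085, 0.085, 0.085, 0.085], xyz=[[0, 0, 0.03], [0, 0, 0.03], [0, 0, 0.03], [0, 0, 0], [0, 0, 0]], twist=[[0, 0, 0], [0, 0, 0], [0, 0, 0], [0, 0, 0], [0, 0, 0]])

```text
clock: 3.85
position: [0.4888, -0.3112, 0.26]
tool_rot: [-3.142, 0.0, 1.573]
force: [-0.1, -0.7, 1.3]
grip_width: 0.0849
finger_force: 0.0
```

```bash
python3 - <<'E'
from h import *
import pickle
w=bot.grab_frame("wrist"); pickle.dump(w,open("w2.pkl","wb"))
w1=pickle.load(open("w1.pkl","rb"))
P=[atz(w1,np.array(u)*.64,.156) for u in((342,222),(426,233))]
print(P); q=proj(w,P); print(q)
c=lambda f,m:cv2.resize(f["img"][int(m[1])-30:int(m[1])+30,int(m[0])-40:int(m[0])+40],(800,600),interpolation=cv2.INTER_CUBIC)
m1=(384*.64,227*.64); m2=q.mean(0); print(np.int32(m1),np.int32(m2))
o=np.vstack([cv2.resize(c(w1,m1),(400,300)),cv2.resize(c(w,m2),(400,300))])
cv2.imwrite("pics/st.png",o[:,:,::-1])
for f,m in((w1,m1),(w,m2)):
    h=cv2.cvtColor(f["img"],cv2.COLOR_RGB2HSV); M=((h[...,0]>10)&(h[...,0]<35)&(h[...,1]>90)).astype(np.uint8)
    n,_,st,ce=cv2.connectedComponentsWithStats(M)
    for i in range(1,n):
        if abs(ce[i]-m).max()<40 and 5<st[i,4]<300: print(ce[i],st[i])
E
```

```text
[array([ 0.4359952 , -0.27706116,  0.156     ]), array([ 0.50549152, -0.28588876,  0.156     ])]
[[206.72450532 152.68728787]
 [277.37124496 161.61347154]]
[245 145] [242 157]
[218.63157895 141.21052632] [215 138   8   7  38]
[272.34146341 148.7804878 ] [270 145   6   8  41]
[206.79069767 151.03488372] [201 146  12  11  86]
[276.68421053 160.85526316] [273 155   9  12  76]
[224. 197.] [223 196   4   3   6]
```

View pics/st.png

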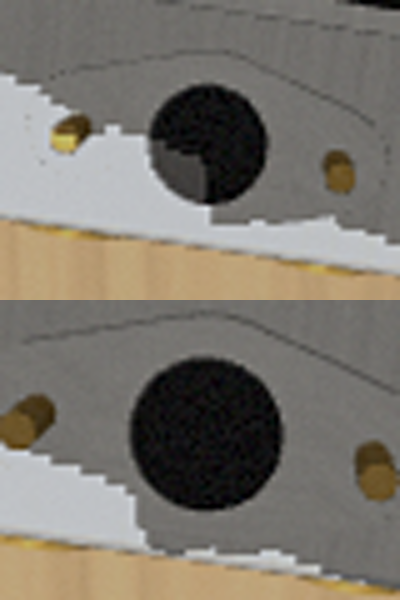

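```bash
python3 - <<'E'
from h import *
import pickle
np.set_printoptions(precision=4,suppress=True)
w1=pickle.load(open("w1.pkl","rb"));w2=pickle.load(open("w2.pkl","rb"))
A=[(218.0,143.1),(205.2,152.6)];B=[(272.7,150.7),(277.4,163.6)]
a=tri([ray(w1,A[0]),ray(w2,A[1])]);b=tri([ray(w1,B[0]),ray(w2,B[1])]);print(a,b,np.linalg.norm(a-b))
for f,i in((w1,0),(w2,1)):
    p,q=atz(f,A[i],.156),atz(f,B[i],.156); d=q-p; print(p,q,np.linalg.norm(d),"mid",(p+q)/2,"yaw",np.arctan2(d[1],d[0]))
# bore at .13
for f,uv in((w1,(205+208/5-.4,115+144/5-.4)),(w2,(202+205/5-.4,127+134/5-.4))): print("bore",atz(f,uv,.13))
E
```

```text
[ 0.4331 -0.2791  0.1467] [ 0.5057 -0.2882  0.1547] 0.07361117763817034
[ 0.4348 -0.2784  0.156 ] [ 0.5056 -0.2879  0.156 ] 0.07144649776227634 mid [ 0.4702 -0.2832  0.156 ] yaw -0.13439734067817047
[ 0.4345 -0.277   0.156 ] [ 0.5056 -0.2879  0.156 ] 0.07188925939952183 mid [ 0.47   -0.2824  0.156 ] yaw -0.15237695745133387
bore [ 0.47   -0.2821  0.13  ]
bore [ 0.4696 -0.2822  0.13  ]
```

>>> apply_moves(claw=[0.085, 0.085, 0.085, 0.085, 0.085, 0.085, 0.085, 0.085, 0.085, 0.085, 0.085, 0.085, 0.085, 0.085, 0.085, 0.085, 0.085, 0.085, 0.085, 0.085], xyz=[[0, 0, -0.035], [0, 0, -0.035], [0.02, 0, -0.03], [0.04, -0.0046, 0], [0.04, -0.0046, 0], [0.04, -0.0046, 0], [0.04, -0.0046, 0], [0.04, -0.0046, 0], [0.04, -0.0046, 0], [0.04, -0.0046, 0], [0.04, -0.0046, 0], [0.04, -0.0046, 0], [0.04, -0.0046, 0], [0.04, -0.0046, 0], [0.04, -0.0046, 0], [0.04, -0.0046, 0.03], [0, 0, 0.04], [0, 0, 0.04], [0, 0, 0], [0, 0, 0]], twist=[[0, 0, 0], [0, 0, 0], [0, 0, 0], [0, 0, 0], [0, 0, 0], [0, 0, 0], [0, 0, 0], [0, 0, 0], [0, 0, 0], [0, 0, 0], [0, 0, 0], [0, 0, 0], [0, 0, 0], [0, 0, 0], [0, 0, 0], [0, 0, 0], [0, 0, 0], [0, 0, 0], [0, 0, 0], [0, 0, 0]])

```text
clock: 5.9
position: [0.4284, 0.2296, 0.2513]
tool_rot: [3.14, -0.001, 1.574]
force: [0.6, -0.9, 0.6]
grip_width: 0.0848
finger_force: 0.0
```

```bash
python3 - <<'E'
from h import *
import pickle
w=bot.grab_frame("wrist"); pickle.dump(w,open("w3.pkl","wb"))
s=bot.observe();print(s["position"],s["tool_rot"],proj(w,[[.429,.26,.067]]))
cv2.imwrite("pics/w3.png",cv2.resize(w["img"],(800,600),interpolation=cv2.INTER_CUBIC)[:,:,::-1])
E
```

```text
[0.4288128  0.22977206 0.25184292] [ 3.13905130e+00 -1.10365130e-03  1.57313212e+00] [[260.55092718 145.17144638]]
```

View pics/w3.png

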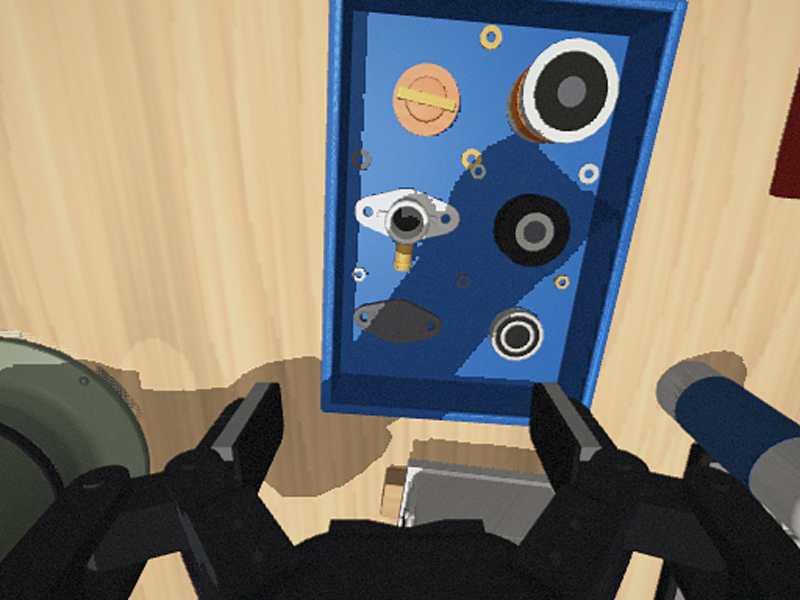

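>>> apply_moves(claw=[0.07, 0.07, 0.07, 0.07, 0.07], xyz=[[0, 0, 0.03], [0, 0, 0.03], [0, 0, 0.03], [0, 0, 0], [0, 0, 0]], twist=[[0, 0, 0], [0, 0, 0], [0, 0, 0], [0, 0, 0], [0, 0, 0]])

```text
clock: 6.45
position: [0.4288, 0.2298, 0.1615]
tool_rot: [3.14, -0.001, 1.573]
force: [-0.1, 0.1, 0.1]
grip_width: 0.0702
finger_force: 0.0
```

```bash
python3 - <<'E'
from h import *
import pickle
w=bot.grab_frame("wrist"); pickle.dump(w,open("w4.pkl","wb"))
w1=pickle.load(open("w3.pkl","rb"))
A,B,N,S=[atz(w1,np.array(u)*.64,z) for u,z in(((368,211),.014),((448,217),.014),((409,216),.067),((401,270),.035))]
print(A,B,(A+B)/2,np.linalg.norm(A-B),np.arctan2(*(B-A)[[1,0]]),N,S)
m=proj(w,[N])[0].astype(int); print(m)
x0,y0=m[0]-64,m[1]-48
c=w["img"][y0:y0+96,x0:x0+128]; print(x0,y0)
cv2.imwrite("pics/w4.png",cv2.resize(c,(800,600),interpolation=cv2.INTER_CUBIC)[:,:,::-1])
E
```

```text
[0.39331975 0.26702782 0.014     ] [0.46709595 0.26169689 0.014     ] [0.43020785 0.26436235 0.014     ] 0.07396855124312551 -0.07213267189763664 [0.43048949 0.26863962 0.067     ] [0.42375895 0.21647138 0.035     ]
[262 149]
198 101
```

View pics/w4.png

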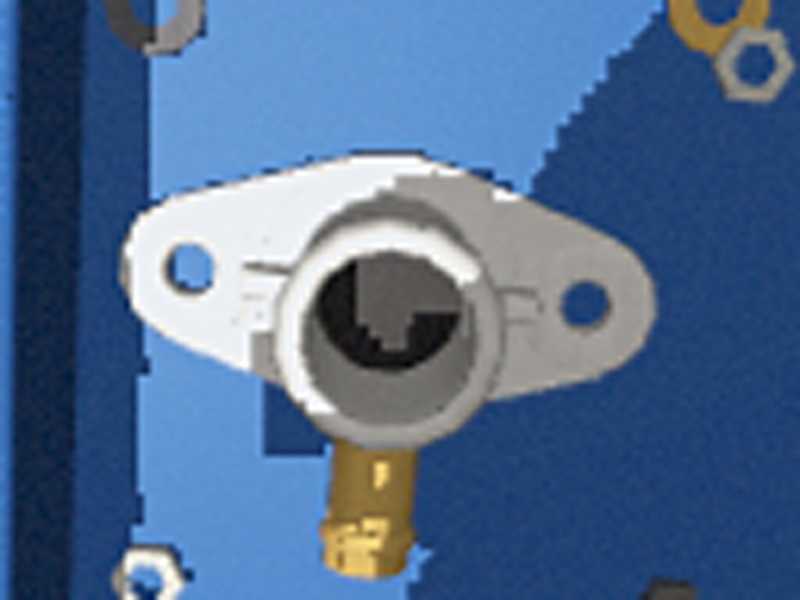

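```bash
python3 - <<'E'
from h import *
import pickle
np.set_printoptions(precision=4,suppress=True)
w3=pickle.load(open("w3.pkl","rb"));w=pickle.load(open("w4.pkl","rb"))
g=lambda x,y:(198+x/6.25-.4,101+y/6.25-.4)
A,B=atz(w,g(189,268),.014),atz(w,g(586,304),.014);N=atz(w,g(389,335),.067)
print(A,B,(A+B)/2,np.linalg.norm(A-B),np.arctan2(*(B-A)[[1,0]]),N)
k=.64
print("tri",[tri([ray(w3,np.array(u)*k-.2),ray(w,g(*v))]) for u,v in(((368,211),(189,268)),((448,217),(586,304)),((409,216),(389,335)))])
E
```

```text
[0.3924 0.2673 0.014 ] [0.4643 0.2609 0.014 ] [0.4283 0.2641 0.014 ] 0.07215910226573057 -0.08879649425074213 [0.4282 0.2643 0.067 ]
tri [array([0.3939, 0.2687, 0.0259]), array([0.4659, 0.2609, 0.0105]), array([0.4286, 0.2784, 0.1496])]
```

>>> apply_moves(claw=[0.055, 0.055, 0.055, 0.055, 0.055, 0.055, 0.055, 0.055], xyz=[[0.0172, -0.0003, 0], [0.0172, -0.0003, 0], [0, 0, 0.03], [0, 0, 0.03], [0, 0, 0.02], [0, 0, 0], [0, 0, 0], [0, 0, 0]], twist=[[0, 0, 0], [0, 0, 0], [0, 0, 0.045], [0, 0, 0.045], [0, 0, 0], [0, 0, 0], [0, 0, 0], [0, 0, 0]])

```text
clock: 7.3
position: [0.4281, 0.2642, 0.0812]
tool_rot: [3.139, -0.001, 1.483]
force: [0.0, -0.4, 0.5]
grip_width: 0.0548
finger_force: 0.0
```

```bash
python3 - <<'E'
from h import *
w=bot.grab_frame("wrist"); s=bot.observe();print(s["position"],s["tool_rot"])
cv2.imwrite("pics/w5.png",w["img"][:,:,::-1])
E
```

```text
[0.42801859 0.26411267 0.08099445] [ 3.13951287e+00 -1.34712498e-03  1.48333386e+00]
```

View pics/w5.png

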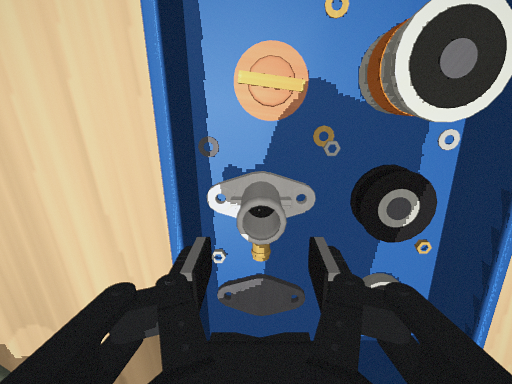

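>>> apply_moves(claw=[0.055, 0.055, 0.055, 0.055, 0.055, 0.055], xyz=[[0, 0, 0.015], [0, 0, 0.015], [0, 0, 0.015], [0, 0, 0.014], [0, 0, 0], [0, 0, 0]], twist=[[0, 0, 0], [0, 0, 0], [0, 0, 0], [0, 0, 0], [0, 0, 0], [0, 0, 0]], force=50)

```text
clock: 7.95
position: [0.4267, 0.2638, 0.02]
tool_rot: [-3.141, 0.0, 1.484]
force: [-0.3, 0.0, 0.5]
grip_width: 0.0549
finger_force: 0.0
```

>>> apply_moves(claw=[0.02, 0.02, 0.02, 0.02, 0.02, 0.02, 0.02], xyz=[[0, 0, 0], [0, 0, 0], [0, 0, 0], [0, 0, 0], [0, 0, 0], [0, 0, 0], [0, 0, 0]], twist=[[0, 0, 0], [0, 0, 0], [0, 0, 0], [0, 0, 0], [0, 0, 0], [0, 0, 0], [0, 0, 0]], force=50)

```text
clock: 8.65
position: [0.4274, 0.2639, 0.021]
tool_rot: [3.141, -0.001, 1.484]
force: [-0.6, -0.1, 4.8]
grip_width: 0.0315
finger_force: 49.9
```

>>> apply_moves(claw=[0.02, 0.02, 0.02, 0.02, 0.02, 0.02, 0.02, 0.02, 0.02, 0.02, 0.02, 0.02], xyz=[[0, 0, -0.01], [0, 0, -0.02], [0, 0, -0.03], [0, 0, -0.03], [0, 0, -0.03], [0, 0, -0.03], [0, 0, -0.03], [0, 0, -0.03], [0, 0, -0.03], [0, 0, -0.03], [0, 0, -0.01], [0, 0, 0]], twist=[[0, 0, 0], [0, 0, 0], [0, 0, 0], [0, 0, 0], [0, 0, 0], [0, 0, 0], [0, 0, 0], [0, 0, 0], [0, 0, 0], [0, 0, 0], [0, 0, 0], [0, 0, 0]])

```text
clock: 9.85
position: [0.4272, 0.2638, 0.3016]
tool_rot: [3.14, -0.001, 1.484]
force: [-0.3, -0.6, -1.5]
grip_width: 0.0314
finger_force: 50.0
```

>>> apply_moves(claw=[0.02, 0.02, 0.02, 0.02, 0.02, 0.02, 0.02, 0.02, 0.02, 0.02, 0.02, 0.02, 0.02, 0.02, 0.02, 0.02, 0.02, 0.02, 0.02], xyz=[[-0.015, 0.0025, 0], [-0.03, 0.005, 0], [-0.034, 0.0056, 0], [-0.034, 0.0056, 0], [-0.034, 0.0056, 0], [-0.034, 0.0056, 0], [-0.034, 0.0056, 0], [-0.034, 0.0056, 0], [-0.034, 0.0056, 0], [-0.034, 0.0056, 0], [-0.034, 0.0056, 0], [-0.034, 0.0056, 0], [-0.034, 0.0056, 0], [-0.034, 0.0056, 0], [-0.034, 0.0056, 0], [-0.034, 0.0056, 0], [-0.015, 0.0038, 0], [0, 0, 0], [0, 0, 0]], twist=[[0, 0, 0], [0, 0, 0], [0, 0, 0], [0, 0, 0], [0, 0, 0], [0, 0, 0], [0, 0, 0], [0, 0, 0], [0, 0, 0], [0, 0, 0], [0, 0, 0], [0, 0, 0], [0, 0, 0], [0, 0, 0], [0, 0, 0], [0, 0, 0.028], [0, 0, 0.028], [0, 0, 0], [0, 0, 0]])

```text
clock: 11.75
position: [0.4691, -0.2772, 0.2993]
tool_rot: [-3.14, -0.001, 1.429]
force: [0.2, 1.5, -0.7]
grip_width: 0.0316
finger_force: 50.0
```

```bash
python3 - <<'E'
from h import *
import pickle
w=bot.grab_frame("wrist"); pickle.dump(w,open("w6.pkl","wb")); s=bot.observe();print(s["position"],s["tool_rot"],s["finger_force"])
m=proj(w,[s["position"]])[0];print(m)
x0,y0=int(m[0])-100,int(m[1])-110; print(x0,y0)
cv2.imwrite("pics/w6.png",cv2.resize(w["img"][y0:y0+150,x0:x0+200],(800,600),interpolation=cv2.INTER_CUBIC)[:,:,::-1])
E
```

```text
[ 0.4693172  -0.27689856  0.29971476] [-3.14063720e+00 -7.85326865e-04  1.42933600e+00] 49.95916971936822
[261.49208764 230.14097968]
161 120
```

View pics/w6.png

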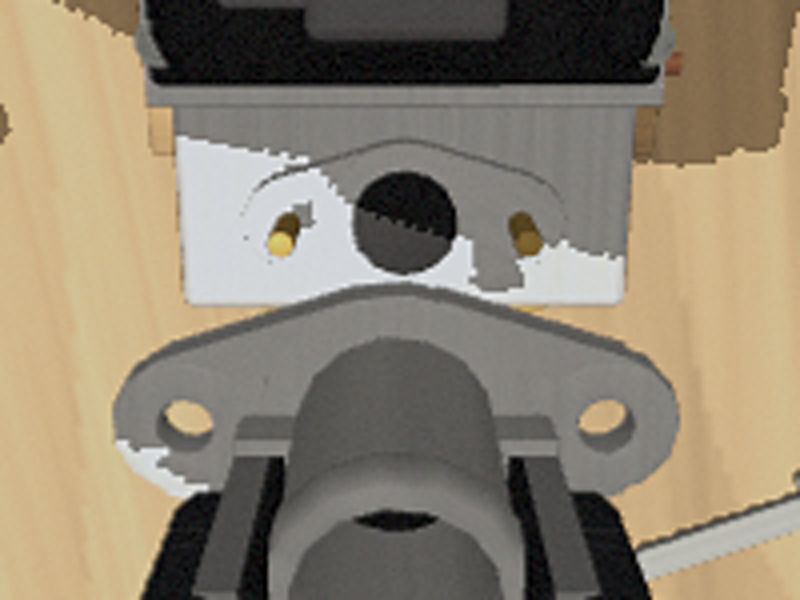

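```bash
python3 - <<'E'
from h import *
import pickle
np.set_printoptions(precision=4,suppress=True)
w=pickle.load(open("w6.pkl","rb"))
g=lambda x,y:(161+x/4-.4,120+y/4-.4)
def pr(n,u,v,z):
    p,q=atz(w,g(*u),z),atz(w,g(*v),z);d=q-p;print(n,p,q,(p+q)/2,"d",np.linalg.norm(d),"yaw",np.arctan2(d[1],d[0]))
pr("studs",(282,243),(528,242),.156)
pr("holes",(187,424),(606,424),.2927)
E
```

```text
studs [ 0.4347 -0.2768  0.156 ] [ 0.5053 -0.2867  0.156 ] [ 0.47   -0.2817  0.156 ] d 0.07133534513611119 yaw -0.13883852246718825
holes [ 0.4328 -0.2716  0.2927] [ 0.5036 -0.2818  0.2927] [ 0.4682 -0.2767  0.2927] d 0.07155129127333915 yaw -0.14308162330172705
```

>>> apply_moves(claw=[0.02, 0.02, 0.02, 0.02, 0.02, 0.02, 0.02, 0.02], xyz=[[-0.005, 0.0022, 0], [0, 0, 0.02], [0, 0, 0.02], [0, 0, 0.02], [0, 0, 0.02], [0, 0, 0.012], [0, 0, 0], [0, 0, 0]], twist=[[0, 0, 0], [0, 0, 0], [0, 0, 0], [0, 0, 0], [0, 0, 0], [0, 0, 0], [0, 0, 0], [0, 0, 0]])

```text
clock: 12.6
position: [0.4712, -0.2834, 0.2089]
tool_rot: [3.141, 0.0, 1.428]
force: [0.3, 0.1, -1.4]
grip_width: 0.0315
finger_force: 49.9
```

```bash
python3 - <<'E'
from h import *
import pickle
w=bot.grab_frame("wrist"); pickle.dump(w,open("w7.pkl","wb")); s=bot.observe();print(s["position"],s["tool_rot"],s["finger_force"])
m=proj(w,[s["position"]])[0];print(m)
x0,y0=161,120
cv2.imwrite("pics/w7.png",cv2.resize(w["img"][y0:y0+150,x0:x0+200],(800,600),interpolation=cv2.INTER_CUBIC)[:,:,::-1])
E
```

```text
[ 0.47137481 -0.28353172  0.20923264] [3.14048492e+00 4.05010131e-04 1.42797562e+00] 49.94594144169241
[261.5443445  230.75070457]
```

View pics/w7.png

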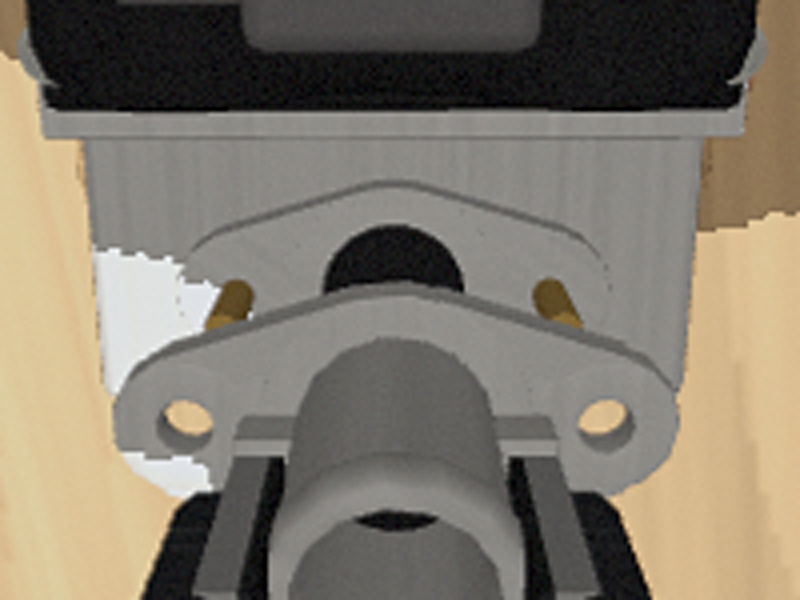

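>>> apply_moves(claw=[0.02, 0.02, 0.02, 0.02, 0.02, 0.02, 0.02], xyz=[[0.0007, 0, 0.008], [0, 0, 0.008], [0, 0, 0.008], [0, 0, 0], [0, 0, 0], [0, 0, 0], [0, 0, 0]], twist=[[0, 0, 0], [0, 0, 0], [0, 0, 0], [0, 0, 0], [0, 0, 0], [0, 0, 0], [0, 0, 0]])

```text
clock: 13.35
position: [0.4711, -0.2828, 0.1846]
tool_rot: [3.141, 0.0, 1.428]
force: [-0.2, 0.1, -2.0]
grip_width: 0.0312
finger_force: 49.9
```

```bash
python3 - <<'E'
from h import *
w=bot.grab_frame("side");a=bot.grab_frame("scene"); v=bot.grab_frame("wrist")
s=bot.observe();print(s["position"],s["tool_rot"],s["finger_force"])
o=[]
for f in(a,w):
    m=proj(f,[[.47,-.282,.17]])[0].astype(int); print(m)
    o.append(cv2.resize(f["img"][m[1]-30:m[1]+30,m[0]-40:m[0]+40],(400,300),interpolation=cv2.INTER_CUBIC))
o=np.hstack(o); o2=cv2.resize(v["img"][120:270,161:361],(400,300)); o=np.vstack([o,np.hstack([o2,o2*0])])
cv2.imwrite("pics/fin.png",o[:,:,::-1])
E
```

```text
[ 0.47103723 -0.28276072  0.18449021] [3.14134823e+00 9.51665244e-05 1.42775332e+00] 49.945218013599515
[170 183]
[317 130]
```

View pics/fin.png

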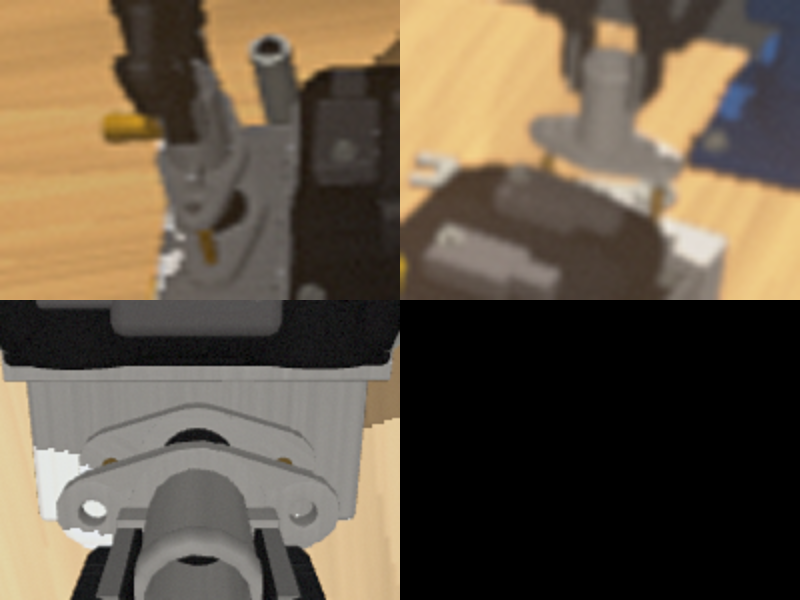

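The pictures show the flange level above the studs with the brass spigot pointing away from the cam cover. The wrist force shows only the outlet's weight, so I'm handing in.

```bash
python3 -c "
from workcell import bot
print(bot.job_done())"
```

```text
the job is handed in; nothing more can be done
None
```

The outlet is still in the gripper, level over its two studs with an estimated 1 cm or so of clearance and the spigot pointing off the end of the head; the job is handed in, but no verdict came back.

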